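# Push the carriage past the sprung stop of an indexing jig

### The job

Press the yellow spring bar of the jig down with the fingertips, behind the blue carriage, and keep holding it down while you push the carriage along its track, over the sunken steel tooth, until it is fully home against the red end stop. Only then let the bar spring up, so that its tooth locks the carriage, and come clear. Grasp and lift nothing, and leave the loose things round the jig where they are.

Things in the scene. Friction and masses are not known exactly. Their poses are not given: they have to be found in the camera images.
- jig: Fixed aluminium jig lying on the cart, 262 mm (x) by 107 mm (y). Origin: centre of its underside, z up; the slide direction is its +x. Bed top 20 mm above the origin. Guide walls along both long sides: inner faces at y = +-43.5 mm, 12 mm higher than the bed, 10 mm thick. The yellow bar lies along the middle of the bed; behind the carriage (-x part) it is open from above.
- end_stop (a point): Centre of the inner face of the red end stop across the jig's +x end: x = +115 mm of the jig, 40 mm above the jig's origin. The stop is 16 mm thick, its top 60 mm above the jig's origin.
- release_bar (a joint): How far the yellow spring bar is pressed down, in m: 0 up (rest), 0.014 fully down. The whole bar moves straight down and up; the spring gives about 1.6 N at rest, 4.4 N fully down, and lifts it when let go. The bar's tooth blocks the carriage's front deck and passes under it once the bar is more than 8 mm down.
- bar_pad (a point): On the flat top of the yellow bar, at x = -100 mm, y = 0 of the jig: 35 mm above the jig's origin at rest, 21 mm with the bar fully down. The bar is 36 mm wide (y = -18 to +18 mm of the jig), its flat top runs from x = -126 to +59 mm of the jig, and it may be pressed anywhere along it that the carriage leaves free.
- tooth_top (a point): Centre of the top of the steel tooth at the bar's far end: x = +65 mm, y = 0 of the jig, 46 mm above the jig's origin at rest, 32 mm with the bar fully down. The tooth is 12 mm long (x = +59 to +71 mm of the jig), 36 mm wide, and stands 11 mm above the flat top of the bar.
- carriage: Loose carriage, 0.55 to 0.9 kg, 100 mm (x) by 84 mm (y), on the bed between the walls, 1.5 mm play each side. Origin: centre of its underside, at bed height; +x is the slide direction. Black side runners straddle the bar with 18 mm headroom. It starts with its front 4 to 30 mm short of the tooth. Home: origin at x = +65 mm of the jig, front on the red stop, tooth in its open pocket.
- push_face (a point): Centre of the rear (-x) face of the carriage's blue push plate, the face to push: x = -50 mm of the carriage, 35 mm above the bed; the plate is 84 mm wide, reaches from 18 to 52 mm above the bed and is 20 mm thick. Ahead of it: open pocket (x = -30 to +10 mm of the carriage), then the blue front deck (+10 to +50 mm, 38 mm high) with a steel bracket fixed on it, 78 mm high in all.
- bracket: Loose steel angle bracket, 30x40x40 mm, bystander beside the jig. Origin: centre of its underside.
- end_cap: Loose black plastic end cap, 30x30x19 mm, bystander beside the jig. Origin: centre of its underside.
- wood_block: Loose wooden block, 40x60x20 mm, bystander beyond the end stop. Origin: centre of its underside.
Not all that is in view belongs to the job. Of the things that look like the carriage, the larger one is meant.

How it is judged:
By the outcome, as a careful person would: the job done as asked, in the order asked, and still so for the second after the job is handed in, with the robot touching nothing.
It also fails if it takes over 38 s, if anything falls off the work surface, if the arm or the gripper's body presses on something with over 40 N, if the wrist force passes 120 N, or if a joint passes its speed limit or range.

### The arm

A 7-joint arm with a two-finger parallel gripper is mounted at the origin on a cart in front of the work surface, level with it; the furniture and walls round the work are solid. World frame = base frame: x ahead of the robot, y to its left, z up, the work surface at z = 0. Lengths are in m, angles in rad, forces in N, time in s.
With the tool pointing down it reaches from about 0.425 to 0.95 m from the base axis. Payload 16.7 kg.
Tool frame: the origin (TCP) lies at the centre of the arm's flange, where the gripper is bolted on; the fingertips stand 199 mm ahead of it and the grasp point (between the pads) lies 180 mm ahead of it; z points along the fingers, y is the line along which they close (so a half turn about z gives the same grasp; the last joint's range is limited). The gripper opens to 94 mm and grips with 3 to 60 N. Pads are 16 mm wide; open, the fingers measure 119 mm over their backs; the gripper's body (75 mm by 177 mm) begins 78 mm behind the grasp point.
Start: joints at [1.004, 0.426, 0.074, 1.606, -0.034, 1.111, -0.067], TCP at [0.274, -0.617, 0.405] pointing down, gripper open.
Joint ranges: [-2.85, 2.85], [-0.5, 2.14], [-1.23, 1.37], [0.21, 2.46], [-1.02, 4.16], [0.16, 2.05], [-2.73, 2.73]. Speed limits (rad/s): [1.89, 1.89, 2.39, 2.39, 3.01, 3.01, 3.01].

### API

Orientations are given as a rotation vector (axis times angle).
In Python, from bench import bot gives the robot as it stands. Calls block until the motion is done:
- bot.goto(position, orientation): joint-space move of the TCP to a pose.
- bot.servo_line(position, rot=None, max_speed=0.15, force_limit=None): straight line of the TCP; rot=None keeps the orientation; max_speed is the mean speed in m/s. With force_limit (N) it stops when the force on the tool has changed by that much, and returns True; else False.
- bot.set_joints(angles): joint-space move.
- bot.gripper_open() and bot.grab(f_grip=None): open the fingers fully, or close them until they stop; f_grip is the grip in N (None keeps the last).
- bot.wait(seconds).
- bot.inverse_kinematics(position, orientation): joint angles nearest the present ones, or None.
- bot.state(): the state.
- bot.snapshot(name): name is "side" or "top"; returns the picture (400x640x3 uint8, blue, green, red); there is no depth.
- bot.calibration(name): a dict with "mtx" (3x3 intrinsics, pixels), "dist_coeffs" ([k1, k2, p1, p2, k3] as OpenCV has them; the pictures are not rectified), "view" (4x4, takes a point from world to camera coordinates). Camera axes: x right, y down, z forward; pixel columns grow to the right and rows downward; lengths in m; the calibration is good to about 2 mm. A picture is of the moment at which its call begins. calibration takes no time and is no camera call.
A pose or a line that the arm cannot do raises bot.MotionError and nothing moves.
- bot.finish_job(): hands the job in; it is judged then, once.
Trained networks look in the newest picture that a camera, given by its name, has taken for a name from the list of things; names that differ only in an ending like _2 or _b are one class to them, and where a whole thing is asked for, a point or a joint stands for the part that bears it (a point fixed in the world has none). Each returns a list of dicts, best first, with "score" (0 to 1); they miss things now and then, are a little off and sometimes report something else, mostly with a low value. They report only what shows in the picture. A call takes as long as a camera call. They do not tell look-alikes from the thing itself.
- bot.boxes_of(camera, query): "xyz" ([x, y, z] in m, in world coordinates, good to about 4 mm: the middle of the surface that is visible of it).
- bot.regions_of(camera, query): "region" (400x640 bool, what is visible of it).
The state is a dict: "clock": time; "joint_positions": joint angles; "dq": joint speeds; "effort": joint torques, N m; "position": TCP position; "ee_rot": TCP orientation; "force": force on the tool from outside, world axes, zero at the start; "torque": the same for the moment, N m; "gripper_width": finger opening in m; "gripper_force": force on a finger pad.
Only numpy, scipy, OpenCV 4.12 (cv2) and the standard library are available. Lean on these libraries where they do the work, as an engineer would, in place of code of your own. Each camera call takes 0.05 s, during which the arm holds its last target. There are 200 camera calls.

## Working session

There is one attempt and no reset: what is moved stays moved. The work goes in short steps, each a Python script; the robot and the scene stay as the last script left them, time stands still between calls to the robot, and variables do not carry over. Pictures are saved under pics/ and viewed, at most 10 in all, crops included, and the job is handed in when it is done.

```bash
mkdir -p pics; ls
python3 - <<'E'
from bench import bot
import cv2,numpy as np
for n in("side","top"):
    cv2.imwrite(f"pics/{n}0.png",bot.snapshot(n))
    c=bot.calibration(n);print(n,np.round(c["mtx"],1).tolist(),np.round(c["dist_coeffs"],3),np.round(c["view"],3).tolist())
    for q in("jig","carriage","end_stop","release_bar","bar_pad","tooth_top","push_face"):
        try: print(q,[(np.round(d["xyz"],3).tolist(),round(d["score"],2)) for d in bot.boxes_of(n,q)])
        except Exception as e: print(q,e)
s=bot.state();print(s["clock"],s["ee_rot"],s["gripper_width"],s["force"])
E
```

```text
pics
side [[481.6, 0.0, 318.6], [0.0, 481.6, 195.4], [0.0, 0.0, 1.0]] [-0.005  0.     0.     0.     0.   ] [[0.991, -0.13, -0.019, -0.597], [-0.085, -0.519, -0.85, -0.073], [0.1, 0.845, -0.526, 1.106], [0.0, 0.0, 0.0, 1.0]]
jig [([0.589, -0.471, 0.034], 0.61)]
carriage [([0.582, -0.349, 0.057], 0.92), ([0.704, -0.169, 0.021], 0.68), ([0.559, -0.516, 0.019], 0.47)]
end_stop [([0.584, -0.471, 0.029], 0.83)]
release_bar [([0.584, -0.408, 0.033], 0.61)]
bar_pad [([0.586, -0.409, 0.03], 0.77), ([0.588, -0.471, 0.032], 0.75)]
tooth_top [([0.591, -0.404, 0.039], 0.68)]
push_face [([0.586, -0.349, 0.053], 0.78), ([0.708, -0.17, 0.024], 0.77)]
top [[388.3, 0.0, 314.8], [0.0, 388.3, 195.8], [0.0, 0.0, 1.0]] [-0.013  0.     0.     0.     0.   ] [[0.123, -0.992, 0.002, -0.381], [-0.969, -0.12, -0.216, 0.542], [0.214, 0.024, -0.976, 0.801], [0.0, 0.0, 0.0, 1.0]]
jig [([0.581, -0.377, 0.031], 0.76)]
carriage [([0.585, -0.331, 0.06], 0.83), ([0.714, -0.171, 0.03], 0.68)]
end_stop [([0.579, -0.384, 0.03], 0.69)]
release_bar [([0.588, -0.308, 0.034], 0.68), ([0.693, -0.288, 0.018], 0.21)]
bar_pad [([0.583, -0.302, 0.035], 0.79)]
tooth_top [([0.586, -0.306, 0.037], 0.55)]
push_face [([0.582, -0.333, 0.061], 0.68), ([0.711, -0.169, 0.026], 0.6), ([0.58, -0.378, 0.028], 0.48)]
0.8 [-3.07328153e+00 -6.51391794e-01  7.59097357e-06] 0.09423337812702948 [0.59062805 0.33189662 0.28235312]
```

View pics/top0.png

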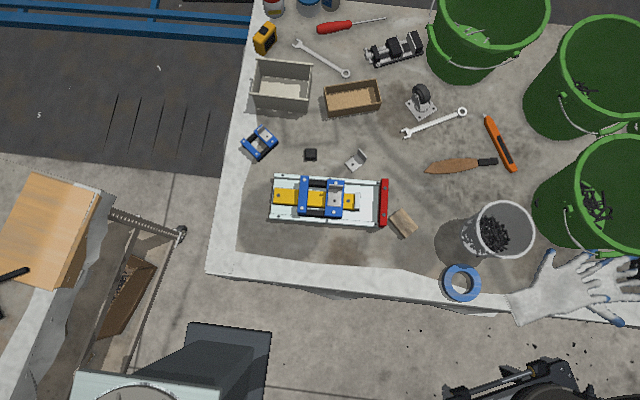

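View pics/side0.png

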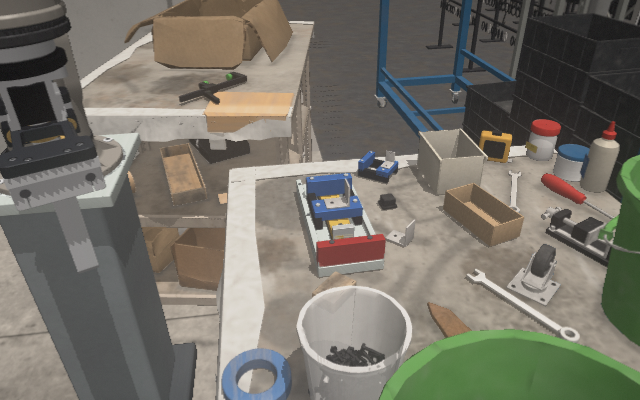

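The top view shows the jig at (328,201), with the red stop at (384,202), so the slide runs to image right (about world −y). Two things look like the carriage: the large one on the jig at (320,196) and a small loose one at (258,143). I choose the large one on the jig and check it in a close crop.

Run:
```python
import cv2
a=cv2.imread("pics/top0.png")[165:240,255:415]
cv2.imwrite("pics/topc.png",cv2.resize(a,None,fx=5,fy=5,interpolation=cv2.INTER_CUBIC))
```

```text
(no output)
```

View pics/topc.png

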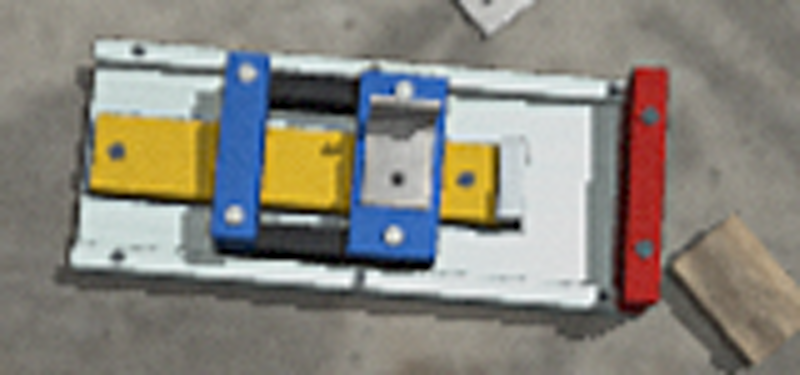

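The crop confirms the choice: the large carriage sits on the jig between the walls. Its push plate is at crop (240,150) and its front deck at (400,165). The bar is free behind it at crop (92–215,155), the steel tooth is at about (510,165), and the red stop is at (640,190). Next I fit the jig pose from these corners.

```bash
cat > fit.py <<'E'
import numpy as np,cv2
from scipy.optimize import least_squares
from bench import bot
def proj(c,P):
    V=np.array(c["view"]);r,_=cv2.Rodrigues(V[:3,:3])
    return cv2.projectPoints(np.array(P,float),r,V[:3,3],np.array(c["mtx"]),np.array(c["dist_coeffs"]))[0][:,0]
def world(p,J):
    J=np.array(J,float);c,s=np.cos(p[2]),np.sin(p[2])
    return np.c_[p[0]+c*J[:,0]-s*J[:,1],p[1]+s*J[:,0]+c*J[:,1],J[:,2]]
E
python3 - <<'E'
from fit import *
c=bot.calibration("top")
A=[(-126,18,35,95,114),(-126,-18,35,90,193),(59,18,35,497,143),
(115,53.5,60,633,68),(131,53.5,60,668,68),(115,-53.5,60,617,305),(131,-53.5,60,657,308),(-131,53.5,32,96,42),(-131,-53.5,32,70,265)]
A=np.array(A);J=A[:,:3]/1e3;uv=(A[:,3:]+.5)/5-.5+[255,165]
C=np.array([(-50,42,72,228,52),(-50,-42,72,213,247),(-30,42,72,270,54),(50,42,58,447,75),(50,-42,58,434,263)])
cu=(C[:,3:]+.5)/5-.5+[255,165]
def f(p):
    K=C[:,:3]/1e3+[p[3],0,0]
    return np.r_[(proj(c,world(p,J))-uv).ravel(),(proj(c,world(p,K))-cu).ravel()]
r=least_squares(f,[.58,-.37,-1.57,-.03],loss="soft_l1")
print(r.x);print(np.round(r.fun.reshape(-1,2),1))
p=r.x
print(world(p,[[-.1,0,.035],[p[3]-.05,0,.055],[.115,0,.04]]))
E
```

```text
[ 0.58568313 -0.34155364 -1.52963419 -0.01665962]
[[ 0.  -0. ]
 [-0.6 -0.5]
 [ 0.2  0.7]
 [-0.  -0.2]
 [ 0.1  0.4]
 [ 1.  -0.3]
 [ 0.3 -0.4]
 [-0.6 -0.3]
 [-0.3  0.6]
 [-0.4  0.1]
 [-0.9 -1.6]
 [ 0.2  0.4]
 [ 0.4  0.7]
 [ 0.5 -0. ]]
[[ 0.58156808 -0.24163834  0.035     ]
 [ 0.58294006 -0.27495049  0.055     ]
 [ 0.59041544 -0.45645623  0.04      ]]
```

The fit is consistent: residuals are about 1 px or less, the tooth gap is 26 mm, and the reach is 0.63 m. I close the fingers, go above the bar, and take a look.

```bash
cat >> fit.py <<'E'
from scipy.spatial.transform import Rotation as R
p=[0.5857,-0.3416,-1.5296,-0.0167]
def tcp(x,tip,y=0): return world(p,[[x,y,tip+.199]])[0]
def rots():
    jy=np.array([-np.sin(p[2]),np.cos(p[2]),0]);z=np.array([0,0,-1.])
    return [R.from_matrix(np.c_[np.cross(s*jy,z),s*jy,z]).as_rotvec() for s in(1,-1)]
def st(t=""):
    s=bot.state();c,sn=np.cos(p[2]),np.sin(p[2]);d=s["position"]-np.array([p[0],p[1],.199])
    F=s["force"];print(t,"t%.2f"%s["clock"],"jig x,y,tip mm",np.round(1e3*np.array([c*d[0]+sn*d[1],-sn*d[0]+c*d[1],d[2]]),1),"Fjig",np.round([c*F[0]+sn*F[1],-sn*F[0]+c*F[1],F[2]],1),"w",round(s["gripper_width"],4))
E
python3 - <<'E'
from fit import *
q0=np.array(bot.state()["joint_positions"])
c=[]
for r in rots():
    q=bot.inverse_kinematics(tcp(-.1,.2),r)
    if q is not None: c.append((np.abs(np.array(q)-q0).max(),r,q))
c.sort(key=lambda a:a[0]);print([(a[0],np.round(a[2],2)) for a in c])
bot.grab(10);st("closed")
bot.goto(tcp(-.1,.2),c[0][1]);st("above")
bot.servo_line(tcp(-.1,.06));st("low")
a=bot.snapshot("top")[165:240,230:430];b=bot.snapshot("side")[150:290,250:450]
A=cv2.resize(a,None,fx=4,fy=4,interpolation=2);B=cv2.resize(b,(400,280),interpolation=2)
im=np.zeros((580,800,3),np.uint8);im[:300]=A;im[300:,:400]=B;cv2.imwrite("pics/low.png",im)
E
```

```text
[(np.float64(0.4663606182193829), array([ 0.54,  0.38, -0.32,  1.7 ,  0.13,  1.09,  0.22])), (np.float64(2.658064439830212), array([ 0.11,  0.36,  0.23,  1.73, -0.09,  1.06, -2.73]))]
closed t2.22 jig x,y,tip mm [ 262.2 -323.   205.7] Fjig [ 0.4  0.3 -0.3] w 0.0004
above t3.98 jig x,y,tip mm [-98.4  -0.6 199.9] Fjig [ 1.1 -0.4 -0. ] w 0.001
low t5.07 jig x,y,tip mm [-99.9   0.3  60.9] Fjig [ 0.4 -0.3  0.3] w 0.0005
```

View pics/low.png

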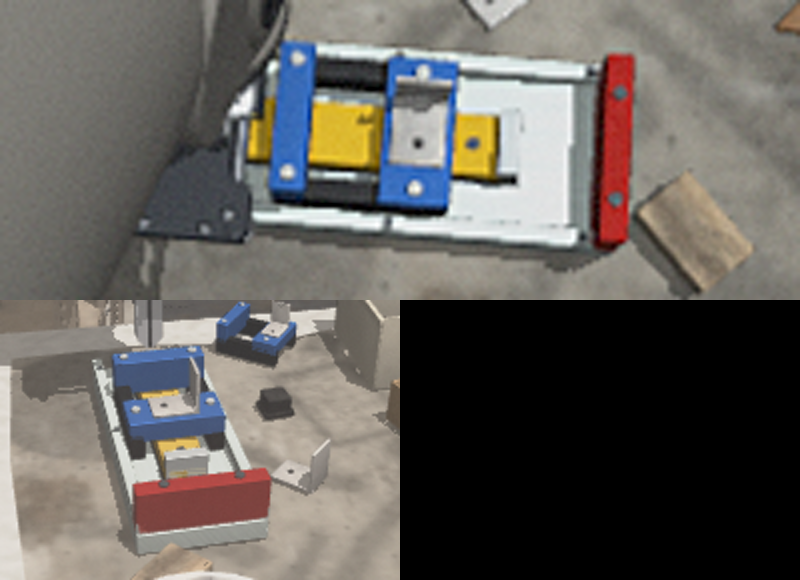

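The gripper hovers over the open part of the bar. The side crop shows the fingers at (155,325), centred behind the push plate (centre about (159,372)). Nothing has moved, so I press.

Run:
```python
from fit import *
for z,v in((.040,.1),(.030,.04),(.0225,.04)):
    hit=bot.servo_line(tcp(-.1,z),max_speed=v,force_limit=15);bot.wait(.15);st(str(hit))
```

```text
False t5.67 jig x,y,tip mm [-100.     0.2   40.4] Fjig [0.1 1.2 0.2] w 0.0004
False t6.22 jig x,y,tip mm [-100.     0.1   30.1] Fjig [ 0.4 -0.   3.3] w 0.0006
False t6.70 jig x,y,tip mm [-100.     0.    22.6] Fjig [-0.2 -0.3  4.6] w 0.0004
```

The force matches the spring at about 12 mm down. Now I push.

Run:
```python
from fit import *
for x in(-.085,-.04,.0,.012):
    hit=bot.servo_line(tcp(x,.0225),max_speed=.04,force_limit=18);st(f"{x} {hit}")
    if hit: break
im=np.zeros((580,800,3),np.uint8)
im[:300]=cv2.resize(bot.snapshot("top")[165:240,230:430],None,fx=4,fy=4,interpolation=2);im[300:,:400]=cv2.resize(bot.snapshot("side")[150:290,250:450],(400,280),interpolation=2);cv2.imwrite("pics/push.png",im)
st()
```

```text
-0.085 False t7.22 jig x,y,tip mm [-84.   -0.2  22.6] Fjig [ 3.  -0.9  4.1] w 0.001
-0.04 False t8.50 jig x,y,tip mm [-40.5   0.3  22.5] Fjig [-5.2  0.2  5.9] w 0.0007
0.0 False t9.65 jig x,y,tip mm [-0.5  0.3 22.5] Fjig [-6.3  0.4  5.1] w 0.0006
0.012 True t9.94 jig x,y,tip mm [ 6.5  0.9 22.3] Fjig [-2.9  0.8  4.3] w 0.0005
 t10.04 jig x,y,tip mm [ 6.4  0.8 22.2] Fjig [-2.  1.  5.] w 0.0004
```

View pics/push.png

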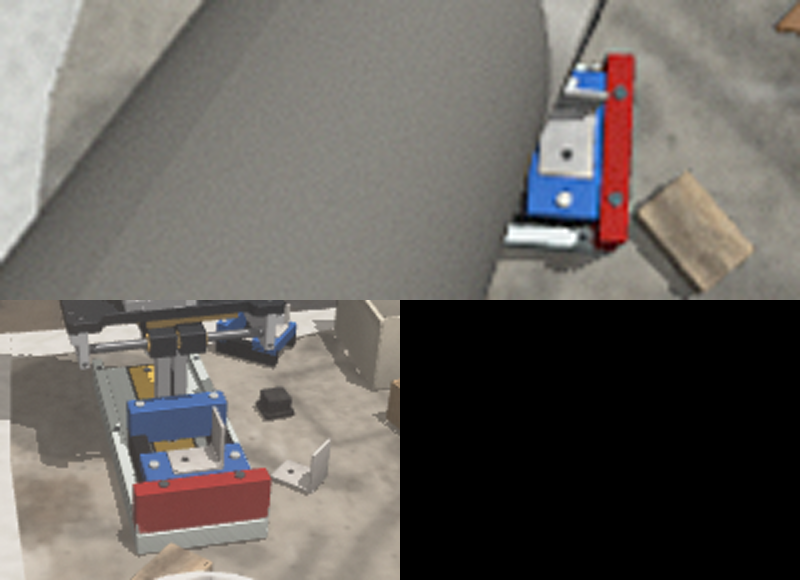

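The deck front at (603,140) is on the red stop, and the hit came at 6.5 mm where about 7 was expected. I push once more to seat it, ease off 3 mm with the bar still held, then release upward and look.

Run:
```python
from fit import *
print(bot.servo_line(tcp(.011,.0225),max_speed=.015,force_limit=22));st("seat")
bot.wait(.2)
bot.servo_line(tcp(.002,.0225),max_speed=.03);bot.wait(.2);st("off")
bot.servo_line(tcp(.001,.06),max_speed=.06);st("up")
bot.servo_line(tcp(-.02,.2));bot.goto(tcp(-.25,.25),bot.state()["ee_rot"]);st("clear")
im=np.zeros((580,800,3),np.uint8)
im[:300]=cv2.resize(bot.snapshot("top")[165:240,230:430],None,fx=4,fy=4,interpolation=2);im[300:,:400]=cv2.resize(bot.snapshot("side")[150:290,250:450],(400,280),interpolation=2);cv2.imwrite("pics/done.png",im)
```

```text
True
seat t10.35 jig x,y,tip mm [ 7.1  1.  22.2] Fjig [-1.8 -1.3  6.4] w 0.0006
off t11.06 jig x,y,tip mm [ 2.1 -0.1 22.5] Fjig [1.4 0.1 4. ] w 0.0004
up t11.83 jig x,y,tip mm [ 0.9 -0.2 59.8] Fjig [-0.5  0.1 -0.8] w 0.0007
clear t13.86 jig x,y,tip mm [-248.3    0.   249.4] Fjig [ 0.1  0.2 -0.5] w 0.0007
```

View pics/done.png

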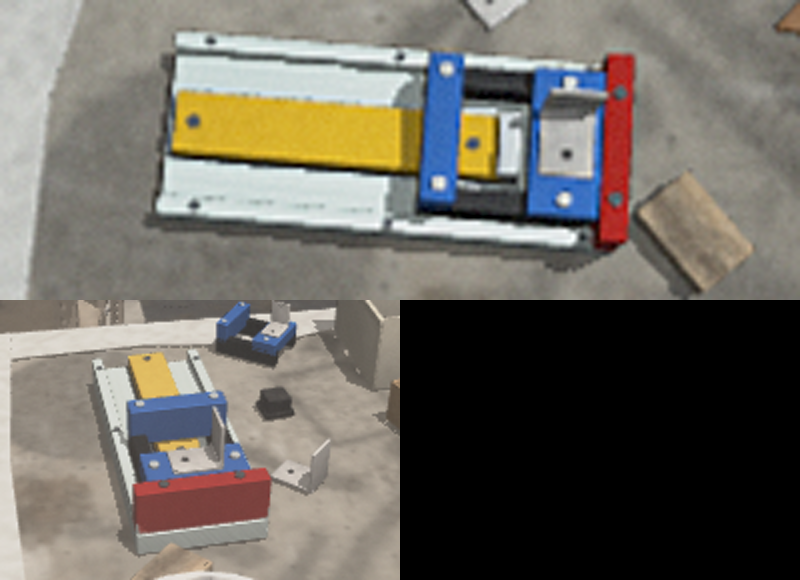

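The carriage's deck front at (603,140) is on the stop. The bar is up again (its end at (497,145), as at the start), the tooth at (512,150) stands in the pocket, and the bystanders have not moved.

```bash
python3 -c "
from bench import bot
print(bot.finish_job())"
```

```text
the job is handed in; nothing more can be done
None
```

The job is handed in: in the last picture the carriage is home against the red stop with the bar sprung up and its tooth in the pocket, the arm is clear, and the loose things are where they were (about 14 s of the 38 s used).

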